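# Turn the honey carousel to the square jar

### The arm

A 7-joint arm with a two-finger parallel gripper is mounted at the origin on the work surface. World frame = base frame: x ahead of the robot, y to its left, z up, the work surface at z = 0. Lengths are in mm, angles in rad, forces in N, time in s.
With the tool pointing down it reaches from about 425 to 1025 mm from the base axis. Payload 3.6 kg.
Tool frame: the origin (TCP) lies midway between the tips of the shut fingers; the grasp point (between the pads) lies 19 mm behind it (env.grip_point_offset is the y of the grasp point in the tool frame, in mm); y points along the fingers, x is the direction in which the jaws open and shut, and the axes are right-handed (so a half turn about y gives the same grasp; the last joint's range is limited). The gripper opens to 85 mm and grips with 20 to 120 N. Pads are 22 mm wide; open, the fingers measure 114 mm over their backs; the gripper's body (76 mm by 85 mm) begins 54 mm behind the grasp point. The pads swing forward as they close: fully open they stand 13 mm farther back than shut.
Start: joints at [1.185, 0.591, 0.048, 1.609, -0.033, 0.943, -0.034], TCP at [208.567, -694.355, 231.302] pointing down, gripper open.
Joint ranges: [-2.69, 2.69], [-0.47, 2.24], [-1.27, 1.36], [0.19, 2.51], [-1.53, 4.68], [0.08, 2.07], [-3.09, 3.09]. Speed limits (rad/s): [2.57, 2.57, 3.14, 3.14, 3.14, 3.14, 3.14].

### API

Orientations are given as [roll, pitch, yaw] about the fixed x, y, z axes, in that order (R = Rz(yaw) Ry(pitch) Rx(roll)).
In Python, from station import env gives the robot as it stands. The module is installed in compiled form; this text tells all that it offers.
- The arm moves only by the tool move_arm, never from a script. Its argument "targets" is a list of rows, each a list of 7 numbers: the opening, from 0 (shut) to 1 (fully open), then the shift along the tool's x, y, z in mm, then the turn, a rotation vector about the tool's x, y, z in rad. In form: [[hand, tx, ty, tz, rx, ry, rz], ...]. A call has 1 to 20 rows; each row is the pose to reach, as a shift and turn from the pose commanded when the call began, along the tool's axes at that moment; what a row does not reach only later rows make up. A row lasts 1/8 s, in which the tool goes at most 62.5 mm and 10.7 degrees, less where a joint would pass 70% of its speed; a pose out of reach is approached as far as the arm can. A call with a gripper value outside its range is refused whole. The fingers move at their own pace and stop on an object; the grip force is fixed at half the most. Time passes only in rows, so rows that repeat a pose let the fingers close. It gives the time, the measured TCP pose, the force and the opening at its end, in the units of the state.
- env.observe(): the state, without advancing time (a new reading comes with each control period).
- env.camera(name): name is "scene" or "top" or "wrist"; returns the picture (420x560x3 uint8, red, green, blue); there is no depth.
- env.calibration(name): a dict with "fx", "fy", "cx", "cy" (pixels), "pose" (4x4, takes a point from camera to world coordinates). Camera axes: x right, y up, looking along -z (the intrinsics and any distortion apply to the point x, -y, -z); pixel columns grow to the right and rows downward; lengths in mm; the calibration is good to about 2 mm. A picture is of the moment at which its call begins: read the wrist's pose just before it. calibration takes no time and is no camera call; for the wrist camera it gives the pose at the moment of the call.
- env.hand_in(): hands the job in, once; it reports no verdict.
The state is a dict: "time_s": time; "q": joint angles; "joint_velocities": joint speeds; "joint_torque": joint torques, N m; "position": TCP position; "eef_rot": TCP orientation; "force": force on the tool from outside, world axes, zero at the start; "wrist_torque": the same for the moment, N m; "grip_width": opening from 0.0 (shut) to 1.0 (fully open).
Only numpy, scipy, OpenCV 4.12 (cv2) and the standard library are available. Lean on these libraries where they do the work, as an engineer would, in place of code of your own. Each camera call takes 0.05 s, during which the arm holds its last target.

### The job

On the shop counter, turn the honey turntable gently by pushing the tabs on its rim with the fingertips, until the one square jar stands at the front, right in line with the pointed nose of the base, and leave the tray at rest there. Do not touch, lift or upset any jar, and do not disturb the parcel, tape roll, mug or egg basket on the counter.

Things in the scene. Friction and masses are not known exactly. Their poses are not given: they have to be found in the camera images.
- base: Fixed plain aluminium base of the turntable: flat disc 320 mm across, 12 mm thick, on the counter, with a flat pointed nose of the same thickness sticking out of its edge on the robot's side, tip 210 mm from the axis. Origin on the turning axis, at counter height; z up; the nose points along the base's own -x axis, which is the front.
- tray (a joint): Turning angle of the tray about the vertical axis through the base's origin, rad, growing anticlockwise seen from above, without stops. Turns freely with a little bearing drag (about 1 N at a tab) and stops almost at once when no longer pushed.
- tab0 (a point): Outer end of one of the tray's six equal wooden finger tabs, on its middle line, level with the tab's top, 84 mm above the counter. The tabs, 60 degrees apart, stick radially out of the rim to 155 mm from the axis; each is an upright block 18 mm wide with a rounded outer end, from 40 to 84 mm above the counter (22 mm higher than the tray), beginning at the rim. Nothing stands within 45 mm outside the tabs.
- tray_center (a point): Centre of the tray's top, on the turning axis, 62 mm above the counter. The tray is a flat wooden disc 230 mm across (without its tabs) and 22 mm thick, its underside 40 mm above the counter.
- square_mid (a point): Centre (24 mm above its foot) of the one square jar: closed amber glass jar, 42 by 42 mm in plan, 48 mm high with a square brass lid, about 0.1 kg, standing loose on the tray about 68 mm from the axis.
- round_mid0 (a point): Centre (24 mm above its foot) of one of the four round jars: closed amber glass jar 46 mm across, 48 mm high with a round brass lid, about 0.1 kg, standing loose on the tray about 68 mm from the axis.
- round_mid1 (a point): Centre (24 mm above its foot) of one of the four round jars: closed amber glass jar 46 mm across, 48 mm high with a round brass lid, about 0.1 kg, standing loose on the tray about 68 mm from the axis.
- round_mid2 (a point): Centre (24 mm above its foot) of one of the four round jars: closed amber glass jar 46 mm across, 48 mm high with a round brass lid, about 0.1 kg, standing loose on the tray about 68 mm from the axis.
- round_mid3 (a point): Centre (24 mm above its foot) of one of the four round jars: closed amber glass jar 46 mm across, 48 mm high with a round brass lid, about 0.1 kg, standing loose on the tray about 68 mm from the axis.
- parcel: Bystander: loose cardboard parcel 160 x 110 x 70 mm, origin under its centre.
- tape_roll: Bystander: loose roll of clear tape lying flat, 100 mm across, 45 mm high, origin under its centre.
- mug: Bystander: loose white mug 80 mm across, 90 mm high, origin under its centre.
- egg_basket: Bystander: loose low basket of eggs 170 mm across, about 71 mm high, origin under its centre.
Things that resemble listed ones, but are neither listed nor needed, are in the scene too. What is shaped like the part that bears round_mid1 but purple or turquoise is not meant.

How it is judged (in metres and radians):
On the way:
1. the fingers push the tray round (contact force between the fingers and tray above 0.2 N), for 0.05 s.
At the end, for the whole second after the job is handed in: The square jar's centre is on the front side of the axis and within 12 mm sideways of the line from the axis through the base's nose; the tray is at rest (below 0.05 rad/s); all five jars stand upright on the tray, within 90 mm of its centre; the bystanders are within 20 mm of where they stood (y of square_mid in the frame of base between -0.012 and 0.012 m and x of square_mid in the frame of base below -0.045 m and velocity of joint tray between -0.05 and 0.05 rad/s and angle between each of square_mid, round_mid0, round_mid1, round_mid2, round_mid3's own z axis and vertical below 0.1 rad and horizontal distance between each of square_mid, round_mid0, round_mid1, round_mid2, round_mid3 and tray_center below 0.09 m and height (world z) of square_mid between 0.08 and 0.092 m and height (world z) of round_mid0 between 0.08 and 0.092 m and height (world z) of round_mid1 between 0.08 and 0.092 m and height (world z) of round_mid2 between 0.08 and 0.092 m and height (world z) of round_mid3 between 0.08 and 0.092 m and distance of each of parcel, tape_roll, mug, egg_basket from where it was at the start of the episode below 0.02 m); the robot touches nothing.
It fails at once if the robot touches a jar (more than 1.5 N) (contact force between any of the arm, the fingers and square_jar above 1.5 N or contact force between any of the arm, the fingers and round_jar0 above 1.5 N or contact force between any of the arm, the fingers and round_jar1 above 1.5 N or contact force between any of the arm, the fingers and round_jar2 above 1.5 N or contact force between any of the arm, the fingers and round_jar3 above 1.5 N).
It fails at once if a jar is lifted (15 mm), tips over or leaves its place on the tray (height (world z) of any of square_mid, round_mid0, round_mid1, round_mid2, round_mid3 above 0.101 m or height (world z) of any of square_mid, round_mid0, round_mid1, round_mid2, round_mid3 below 0.078 m or angle between any of square_mid, round_mid0, round_mid1, round_mid2, round_mid3's own z axis and vertical above 0.3 rad or horizontal distance between any of square_mid, round_mid0, round_mid1, round_mid2, round_mid3 and tray_center above 0.095 m).
It fails at once if the tray is spun hard (faster than 3 rad/s) (velocity of joint tray above 3 rad/s or velocity of joint tray below -3 rad/s).
It fails at once if a bystander on the counter is moved by more than 20 mm (distance of any of parcel, tape_roll, mug, egg_basket from where it was at the start of the episode above 0.02 m).
It also fails if it takes over 45 s, if anything falls off the work surface, if the arm or the gripper's body presses on something with over 40 N, if the wrist force passes 120 N, or if a joint passes its speed limit or range.

## Working session

There is one attempt and no reset: what is moved stays moved. The work goes in short steps, Python scripts to look and compute and a tool call to move; the robot and the scene stay as the last step left them, time stands still between calls to the robot, and variables do not carry over. Pictures are saved under pics/ and viewed, and the job is handed in when it is done.

Besides the shell and the picture viewer there is one more tool, called after ">>>" as name(argument=value, ...) on one line, values as JSON. move_arm: Moves the arm, as the interface text tells. Its arguments: {"type":"object","properties":{"targets":{"type":"array"}},"required":["targets"]}

```bash
mkdir -p pics; python3 - <<'E'
from station import env
import cv2
for n in ("top","scene"):
    cv2.imwrite(f"pics/{n}0.png",env.camera(n)[:,:,::-1])
    c=env.calibration(n);print(n,c)
print(env.observe())
E
```

```text
top {'fx': 450.67952026275555, 'fy': 450.67952026275555, 'cx': 276.4067722612411, 'cy': 204.40663637181564, 'pose': array([[ 5.76472173e-02,  9.77196860e-01, -2.04360208e-01,
         3.20061083e+02],
       [-9.98337009e-01,  5.64015385e-02, -1.19198556e-02,
        -9.11673004e+00],
       [-1.21815286e-04,  2.04707505e-01,  9.78823182e-01,
         1.39273966e+03],
       [ 0.00000000e+00,  0.00000000e+00,  0.00000000e+00,
         1.00000000e+00]])}
scene {'fx': 545.8498488548393, 'fy': 545.8498488548393, 'cx': 279.3094968469175, 'cy': 207.97280226430922, 'pose': array([[-7.58175309e-01, -4.43549894e-01,  4.77947374e-01,
         1.26153810e+03],
       [ 6.51793272e-01, -4.94938743e-01,  5.74631335e-01,
         8.14726418e+02],
       [-1.83229949e-02,  7.47194173e-01,  6.64353171e-01,
         1.05352410e+03],
       [ 0.00000000e+00,  0.00000000e+00,  0.00000000e+00,
         1.00000000e+00]])}
{'time_s': 0.1, 'q': array([ 1.18551845,  0.59199351,  0.04830223,  1.60971384, -0.03329941,
        0.94270254, -0.03367961]), 'joint_velocities': array([ 2.35728331e-04, -2.59016518e-03, -8.57507882e-04, -3.16808876e-03,
        5.69969508e-04,  1.33419193e-03,  3.49736805e-05]), 'joint_torque': array([ 4.89697151e-03, -5.49991000e+01,  1.55323081e+00, -1.98824108e+01,
        9.67634493e-03,  3.81147445e-03,  1.57053826e-06]), 'position': array([ 208.34302142, -693.63097075,  230.27219711]), 'eef_rot': array([-1.57090725,  0.0020095 , -1.27891635]), 'force': array([0.02269253, 0.19197731, 0.10280321]), 'wrist_torque': array([ 0.04400016, -0.00173826, -0.02317066]), 'grip_width': 0.9976114233619912}
```

View pics/top0.png

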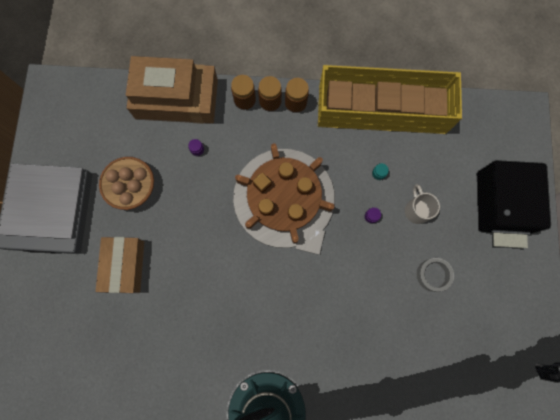

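View pics/scene0.png

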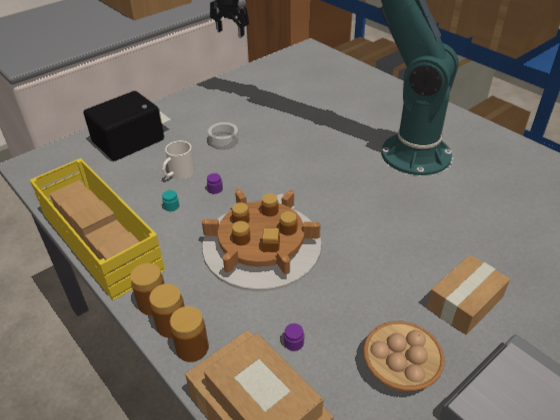

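```bash
python3 - <<'E'
import cv2
a=cv2.imread("pics/top0.png")[125:265,215:355]
cv2.imwrite("pics/topz.png",cv2.resize(a,None,fx=4.2,fy=4.2,interpolation=cv2.INTER_CUBIC))
E
cat > h.py <<'E'
import numpy as np
from station import env
def px2w(n,u,v,z):
    c=env.calibration(n);P=c["pose"]
    d=P[:3,:3]@np.array([(u-c["cx"])/c["fx"],-(v-c["cy"])/c["fy"],-1]);o=P[:3,3]
    return o+d*(z-o[2])/d[2]
def w2px(n,p):
    c=env.calibration(n);P=c["pose"]
    q=P[:3,:3].T@(np.array(p,float)-P[:3,3]);x=np.array([q[0],-q[1]])/-q[2]
    return np.array([c["fx"]*x[0]+c["cx"],c["fy"]*x[1]+c["cy"]])
E
```

```text
(no output)
```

View pics/topz.png

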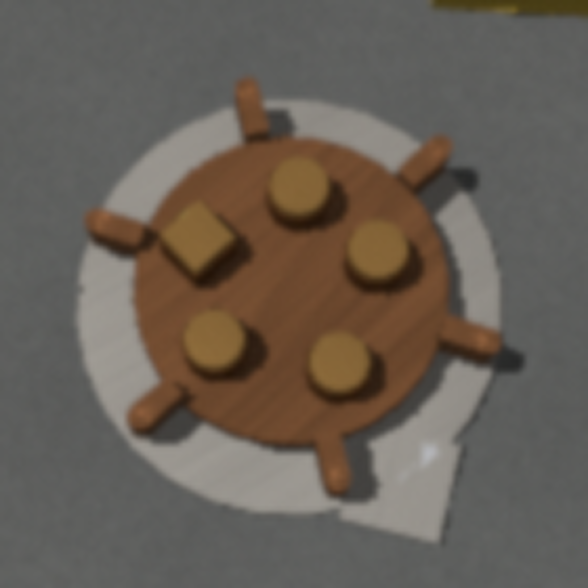

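```bash
python3 - <<'E'
from h import *
from scipy.optimize import least_squares
Z=lambda u,v:(215+(u+.5)/4.2-.5,125+(v+.5)/4.2-.5)
tabs=[(246,90),(440,150),(490,343),(337,483),(140,418),(95,222)]
T=np.array([px2w("top",*Z(*t),84)[:2] for t in tabs])
def f(p): 
    a=p[2]-np.arange(6)*np.pi/3
    return (p[:2]+p[3]*np.c_[np.cos(a),np.sin(a)]-T).ravel()
r=least_squares(f,[500,0,1.4,155]);print(r.x,r.fun.round(1))
c=r.x[:2]
for e in [(78,300),(290,98),(500,310),(285,513),(135,437)]:
    w=px2w("top",*Z(*e),12)[:2]; print("base",w,np.hypot(*(w-c)))
n=px2w("top",*Z(440,543),12)[:2];print("nose",n,np.hypot(*(n-c)),np.degrees(np.arctan2(*(n-c)[::-1])))
for j in [(198,240),(299,188),(378,250),(340,362),(215,340)]:
    w=px2w("top",*Z(*j),110)[:2];print("jar",w,np.hypot(*(w-c)),np.degrees(np.arctan2(*(w-c)[::-1])))
print(np.degrees(r.x[2])-np.arange(6)*60)
for n_,p in dict(mug=(427,207),purp=(373,215),tape=(437,274),teal=(381,172)).items(): print(n_,px2w("top",*p,45))
E
```

```text
[ 6.33015849e+02 -1.35144019e+01  2.75741657e-01  1.46257412e+02] [-0.5 -0.8  0.9 -0.2  0.1  0.6  0.7 -0.3 -1.1  1.5 -0.1 -0.8]
base [627.2986175  144.81277031] 158.43036385305822
base [794.74924124  -4.91157494] 161.96202884117542
base [ 637.82661626 -170.61608782] 157.17532632450332
base [476.80065036 -18.55949812] 156.29664517004858
base [526.46159258  94.87806326] 151.99584226816157
nose [ 461.44420357 -132.48939406] 208.78668131168502 -145.26093421775775
jar [653.26643164  53.38878387] 69.90080370911015 73.15972983660481
jar [695.06952053 -15.14541185] 62.07510241110432 -1.5056075542360214
jar [653.31331766 -72.66919672] 62.540202948415015 -71.06164157013058
jar [572.14179332 -50.05865962] 71.00093966200814 -149.02252557752576
jar [582.6461244   37.05186047] 71.37265616088665 134.88843654339462
[  15.7988332  -44.2011668 -104.2011668 -164.2011668 -224.2011668
 -284.2011668]
mug [ 619.85122471 -451.92114191   45.        ]
purp [ 585.51795392 -287.7694593    45.        ]
tape [ 418.76568144 -479.31275901   45.        ]
teal [ 722.65782492 -310.66376777   45.        ]
```

```bash
python3 - <<'E'
from h import *
from scipy.spatial.transform import Rotation as Ro
s=env.observe();R=Ro.from_euler('xyz',s["eef_rot"])
print(R.as_matrix().round(3))
d=np.array([734-208.6,86+694.4,0]);print(R.inv().apply(d))
print((R.inv()*Ro.from_euler('xyz',[-np.pi/2,0,0])).as_rotvec())
E
```

```text
[[ 0.288 -0.001  0.958]
 [-0.958  0.002  0.288]
 [-0.002 -1.    -0.   ]]
[-596.20593512    1.11735463  727.74071925]
[-1.18961669e-03 -1.27891578e+00 -1.79875864e-03]
```

>>> move_arm(targets=[[0,-596,1,728,0,-1.279,0],[0,-596,1,728,0,-1.279,0],[0,-596,1,728,0,-1.279,0],[0,-596,1,728,0,-1.279,0],[0,-596,1,728,0,-1.279,0],[0,-596,1,728,0,-1.279,0],[0,-596,1,728,0,-1.279,0],[0,-596,1,728,0,-1.279,0],[0,-596,1,728,0,-1.279,0],[0,-596,1,728,0,-1.279,0],[0,-596,1,728,0,-1.279,0],[0,-596,1,728,0,-1.279,0],[0,-596,1,728,0,-1.279,0],[0,-596,1,728,0,-1.279,0],[0,-596,1,728,0,-1.279,0],[0,-596,1,728,0,-1.279,0],[0,-596,1,728,0,-1.279,0],[0,-596,1,728,0,-1.279,0],[0,-596,1,728,0,-1.279,0]])

```text
time_s: 2.48
position: [733.9, 83.4, 230.3]
eef_rot: [-1.572, 0.0, -0.003]
force: [-0.1, -0.1, 0.3]
grip_width: 0.0
```

```bash
python3 - <<'E'
from h import *
import cv2
print(env.observe()["position"],env.observe()["q"].round(2))
for n in("top","wrist"): cv2.imwrite(f"pics/{n}1.png",env.camera(n)[:,:,::-1])
a=cv2.imread("pics/top1.png")[105:265,195:355]
b=cv2.resize(cv2.imread("pics/wrist1.png"),(500,375))
a=cv2.resize(a,(500,500));b=cv2.copyMakeBorder(b,0,125,0,0,0)
cv2.imwrite("pics/c1.png",cv2.resize(np.hstack([a,b]),(800,400)))
E
```

```text
[733.90792398  83.42039565 230.28211372] [ 0.04  0.63 -0.35  1.56  0.25  0.99 -0.38]
```

View pics/c1.png

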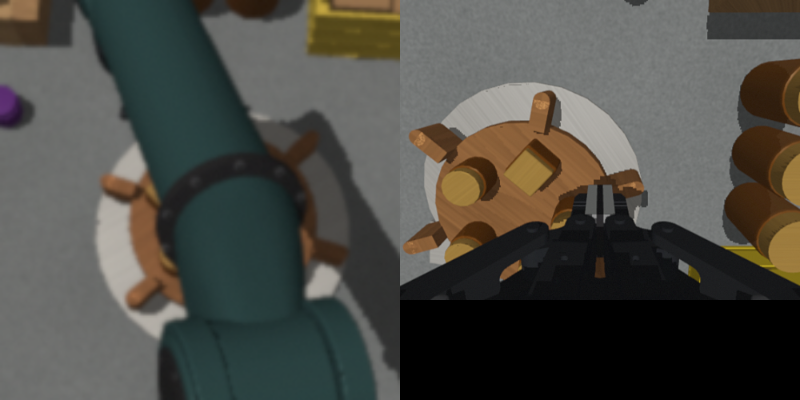

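>>> move_arm(targets=[[0,3,40,3,0,0.18,0],[0,3,60,3,0,0.36,0],[0,3,80,3,0,0.54,0],[0,3,90,3,0,0.7,0],[0,3,100,3,0,0.785,0],[0,3,120,3,0,0.785,0],[0,3,140,3,0,0.785,0],[0,3,156,3,0,0.785,0],[0,3,164,3,0,0.785,0],[0,3,164,3,0,0.785,0]])

```text
time_s: 3.82
position: [736.9, 88.8, 65.4]
eef_rot: [-1.572, 0.001, -0.785]
force: [0.1, -0.3, 0.5]
grip_width: -0.005
```

```bash
python3 - <<'E'
from h import *
import cv2
s=env.observe();print(s["position"],s["eef_rot"],s["q"].round(2),s["force"])
b=env.camera("wrist")[:,:,::-1];a=env.camera("scene")[:,:,::-1][140:350,150:430]
cv2.imwrite("pics/c2.png",cv2.resize(np.hstack([cv2.resize(a,(560,420)),b]),(800,300)))
s=env.observe();print(s["position"])
E
```

```text
[736.91392704  88.77302504  65.37259421] [-1.57181513e+00  8.46763381e-04 -7.84807249e-01] [-0.11  0.8  -0.12  1.65  0.13  0.7  -1.07] [ 0.09044484 -0.30371492  0.46086983]
[737.87983811  88.95378066  66.75582963]
```

View pics/c2.png

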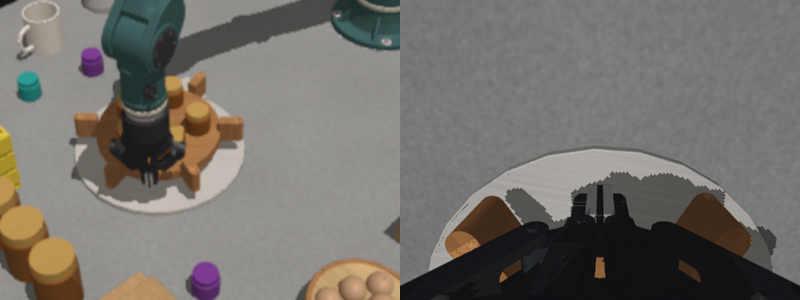

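```bash
python3 -c "
import numpy as np
print([[0,round(-145*np.sin(t),1),0,round(-145*(1-np.cos(t)),1),0,round(-t,3),0] for t in np.radians(np.arange(3,61,3))])"
```

```text
[[0, np.float64(-7.6), 0, np.float64(-0.2), 0, np.float64(-0.052), 0], [0, np.float64(-15.2), 0, np.float64(-0.8), 0, np.float64(-0.105), 0], [0, np.float64(-22.7), 0, np.float64(-1.8), 0, np.float64(-0.157), 0], [0, np.float64(-30.1), 0, np.float64(-3.2), 0, np.float64(-0.209), 0], [0, np.float64(-37.5), 0, np.float64(-4.9), 0, np.float64(-0.262), 0], [0, np.float64(-44.8), 0, np.float64(-7.1), 0, np.float64(-0.314), 0], [0, np.float64(-52.0), 0, np.float64(-9.6), 0, np.float64(-0.367), 0], [0, np.float64(-59.0), 0, np.float64(-12.5), 0, np.float64(-0.419), 0], [0, np.float64(-65.8), 0, np.float64(-15.8), 0, np.float64(-0.471), 0], [0, np.float64(-72.5), 0, np.float64(-19.4), 0, np.float64(-0.524), 0], [0, np.float64(-79.0), 0, np.float64(-23.4), 0, np.float64(-0.576), 0], [0, np.float64(-85.2), 0, np.float64(-27.7), 0, np.float64(-0.628), 0], [0, np.float64(-91.3), 0, np.float64(-32.3), 0, np.float64(-0.681), 0], [0, np.float64(-97.0), 0, np.float64(-37.2), 0, np.float64(-0.733), 0], [0, np.float64(-102.5), 0, np.float64(-42.5), 0, np.float64(-0.785), 0], [0, np.float64(-107.8), 0, np.float64(-48.0), 0, np.float64(-0.838), 0], [0, np.float64(-112.7), 0, np.float64(-53.7), 0, np.float64(-0.89), 0], [0, np.float64(-117.3), 0, np.float64(-59.8), 0, np.float64(-0.942), 0], [0, np.float64(-121.6), 0, np.float64(-66.0), 0, np.float64(-0.995), 0], [0, np.float64(-125.6), 0, np.float64(-72.5), 0, np.float64(-1.047), 0]]
```

>>> move_arm(targets=[[0,-7.6,0,-0.2,0,-0.052,0],[0,-15.2,0,-0.8,0,-0.105,0],[0,-22.7,0,-1.8,0,-0.157,0],[0,-30.1,0,-3.2,0,-0.209,0],[0,-37.5,0,-4.9,0,-0.262,0],[0,-44.8,0,-7.1,0,-0.314,0],[0,-52,0,-9.6,0,-0.367,0],[0,-59,0,-12.5,0,-0.419,0],[0,-65.8,0,-15.8,0,-0.471,0],[0,-72.5,0,-19.4,0,-0.524,0],[0,-79,0,-23.4,0,-0.576,0],[0,-85.2,0,-27.7,0,-0.628,0],[0,-91.3,0,-32.3,0,-0.681,0],[0,-97,0,-37.2,0,-0.733,0],[0,-102.5,0,-42.5,0,-0.785,0],[0,-107.8,0,-48,0,-0.838,0],[0,-112.7,0,-53.7,0,-0.89,0],[0,-117.3,0,-59.8,0,-0.942,0],[0,-121.6,0,-66,0,-0.995,0],[0,-125.6,0,-72.5,0,-1.047,0]])

```text
time_s: 6.42
position: [596.8, 126.3, 66.3]
eef_rot: [-1.571, -0.0, 0.265]
force: [1.3, -0.3, -0.0]
grip_width: 0.001
```

```bash
python3 - <<'E'
from h import *
import cv2
s=env.observe();print(s["position"],s["eef_rot"],s["q"].round(2),s["force"])
b=env.camera("top")[:,:,::-1][105:265,195:408];a=env.camera("scene")[:,:,::-1][140:350,150:430]
cv2.imwrite("pics/c3.png",cv2.resize(np.hstack([cv2.resize(a,(560,420)),cv2.resize(b,(560,420))]),(800,300)))
s=env.observe();print(s["position"],s["force"])
E
```

```text
[596.80605346 126.28498967  66.31769459] [-1.57074607e+00 -1.43823471e-04  2.65494434e-01] [-0.02  0.7  -0.37  1.96  0.45  0.56 -0.44] [ 1.34184438 -0.30845953 -0.02866678]
[595.50299772 125.90490802  66.03671179] [ 0.02000708  1.16669542 -0.76508419]
```

View pics/c3.png

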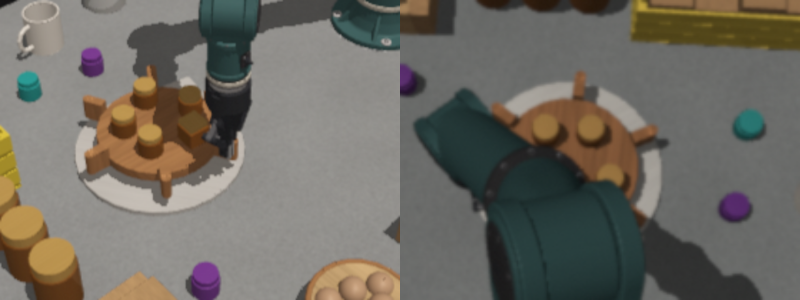

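>>> move_arm(targets=[[0,-7.6,0,-0.2,0,-0.052,0],[0,-15.2,0,-0.8,0,-0.105,0],[0,-22.7,0,-1.8,0,-0.157,0],[0,-30.1,0,-3.2,0,-0.209,0],[0,-37.5,0,-4.9,0,-0.262,0],[0,-44.8,0,-7.1,0,-0.314,0],[0,-52,0,-9.6,0,-0.367,0],[0,-59,0,-12.5,0,-0.419,0],[0,-65.8,0,-15.8,0,-0.471,0],[0,-72.5,0,-19.4,0,-0.524,0],[0,-79,0,-23.4,0,-0.576,0],[0,-85.2,0,-27.7,0,-0.628,0],[0,-91.3,0,-32.3,0,-0.681,0],[0,-97,0,-37.2,0,-0.733,0],[0,-102.5,0,-42.5,0,-0.785,0],[0,-107.8,0,-48,0,-0.838,0],[0,-112.7,0,-53.7,0,-0.89,0],[0,-117.3,0,-59.8,0,-0.942,0],[0,-121.6,0,-66,0,-0.995,0],[0,-125.6,0,-72.5,0,-1.047,0]])

```text
time_s: 9.02
position: [494.4, 23.8, 66.4]
eef_rot: [-1.571, -0.0, 1.313]
force: [0.4, 1.4, -0.9]
grip_width: 0.004
```

```bash
python3 - <<'E'
from h import *
import cv2
s=env.observe();print(s["position"],s["eef_rot"],s["q"].round(2),s["force"])
b=env.camera("top")[:,:,::-1][105:265,195:408];a=env.camera("scene")[:,:,::-1][140:350,150:430]
cv2.imwrite("pics/c4.png",cv2.resize(np.hstack([cv2.resize(a,(560,420)),cv2.resize(b,(560,420))]),(800,300)))
cv2.imwrite("pics/sz4.png",cv2.resize(a,(800,600),interpolation=cv2.INTER_CUBIC))
s=env.observe();print(s["position"],s["force"])
E
```

```text
[494.35391482  23.81515209  66.38122921] [-1.57079159e+00 -4.95823254e-04  1.31278288e+00] [ 0.31  0.65 -0.61  2.21  0.8   0.5   0.38] [ 0.42416687  1.44729841 -0.90166259]
[493.56453892  22.57180185  66.07605205] [-0.19348674  0.01429963  0.98017053]
```

View pics/c4.png

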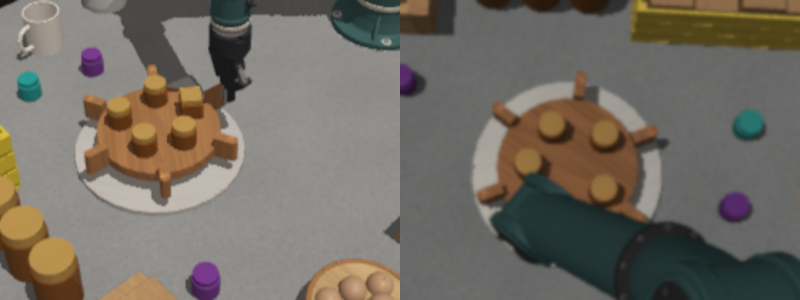

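View pics/sz4.png

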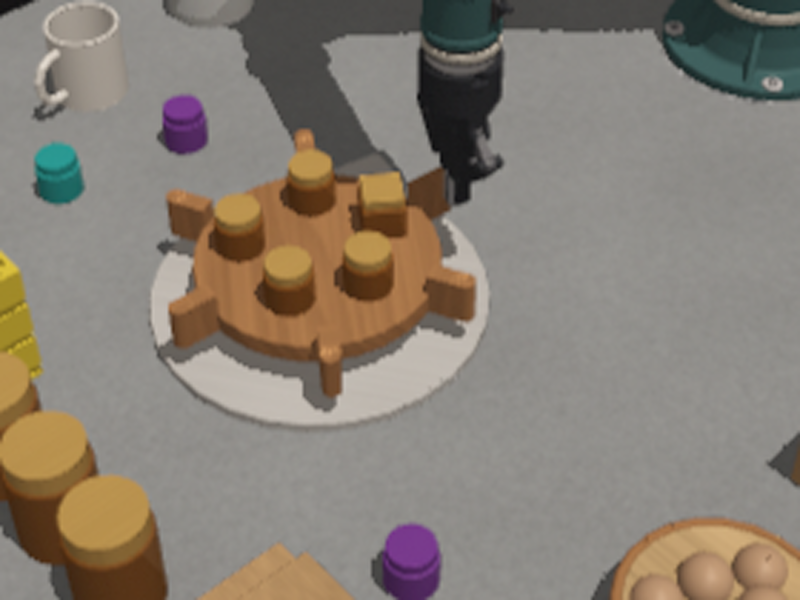

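```bash
python3 - <<'E'
from h import *
k=800/280
Z=lambda u,v:(150+u/k,140+v/k)
c=np.array([635,-13])
J=[px2w("scene",*Z(*p),110)[:2] for p in [(381,188),(310,165),(238,210),(288,265),(368,248)]]
for w in J: d=w-c;print(w,np.hypot(*d),np.degrees(np.arctan2(d[1],d[0]))%360)
print("tray c est from all", np.mean(J,0))
for p in [(305,133),(180,195),(180,320),(331,355),(465,280)]:
    w=px2w("scene",*Z(*p),84)[:2];d=w-c;print("tab",w,np.hypot(*d),np.degrees(np.arctan2(d[1],d[0]))%360)
E
```

```text
[569.31450124  -0.80389622] 66.80815589651957 169.48143473664365
[597.3132308 -69.3798888] 67.81581256015849 236.23951054285462
[685.1141765  -64.31412244] 71.72565683051512 314.3221947802931
[695.6578068   21.53667688] 69.80079925330291 29.655846431881233
[629.96669451  51.59151833] 64.78733213104202 94.45577932223222
tray c est from all [635.47328197 -12.27394245]
tab [ 552.25283207 -134.50307529] 147.003711196553 235.74398554505063
tab [ 697.21575417 -141.70401154] 142.9528686455668 295.7992075840733
tab [791.71150923  -9.17392587] 156.75820861472235 1.3985849496352152
tab [720.43979656 108.55612045] 148.57943752983348 54.89724751875581
tab [575.47438648 118.40200358] 144.25597114439145 114.37070941185422
```

>>> move_arm(targets=[[0,-7.6,0,-0.2,0,-0.052,0],[0,-15.2,0,-0.8,0,-0.105,0],[0,-22.7,0,-1.8,0,-0.157,0],[0,-30.1,0,-3.2,0,-0.209,0],[0,-37.5,0,-4.9,0,-0.262,0],[0,-44.8,0,-7.1,0,-0.314,0],[0,-52,0,-9.6,0,-0.367,0],[0,-59,0,-12.5,0,-0.419,0],[0,-65.8,0,-15.8,0,-0.471,0],[0,-72.5,0,-19.4,0,-0.524,0],[0,-79,0,-23.4,0,-0.576,0],[0,-85.2,0,-27.7,0,-0.628,0],[0,-91.3,0,-32.3,0,-0.681,0],[0,-94.2,0,-34.7,0,-0.707,0],[0,-96.1,0,-36.4,0,-0.724,0],[0,-97,0,-37.2,0,-0.733,0],[0,-97,0,-37.2,0,-0.733,0],[0,-91.3,0,-32.3,0,-0.681,0],[0,-79,0,-23.4,0,-0.576,0],[0,-72.5,0,-19.4,0,-0.524,0]])

```text
time_s: 11.62
position: [494.7, -50.3, 66.5]
eef_rot: [-1.571, 0.0, 1.832]
force: [0.1, -0.4, -1.1]
grip_width: -0.0
```

```bash
python3 - <<'E'
from h import *
import cv2
s=env.observe();print(s["position"],s["eef_rot"],s["q"].round(2),s["force"])
a=env.camera("scene")[:,:,::-1][140:350,150:430]
cv2.imwrite("pics/sz5.png",cv2.resize(a,(800,600),interpolation=cv2.INTER_CUBIC))
s=env.observe();print(s["position"],s["force"])
E
```

```text
[494.724634   -50.34054218  66.52654601] [-1.57146565e+00  1.96307601e-05  1.83206870e+00] [ 0.55  0.7  -0.74  2.2   0.91  0.58  0.95] [ 0.07670181 -0.42706794 -1.1444364 ]
[494.60536624 -49.26021796  66.70018018] [ 0.12129456  0.3041629  -0.14471396]
```

View pics/sz5.png

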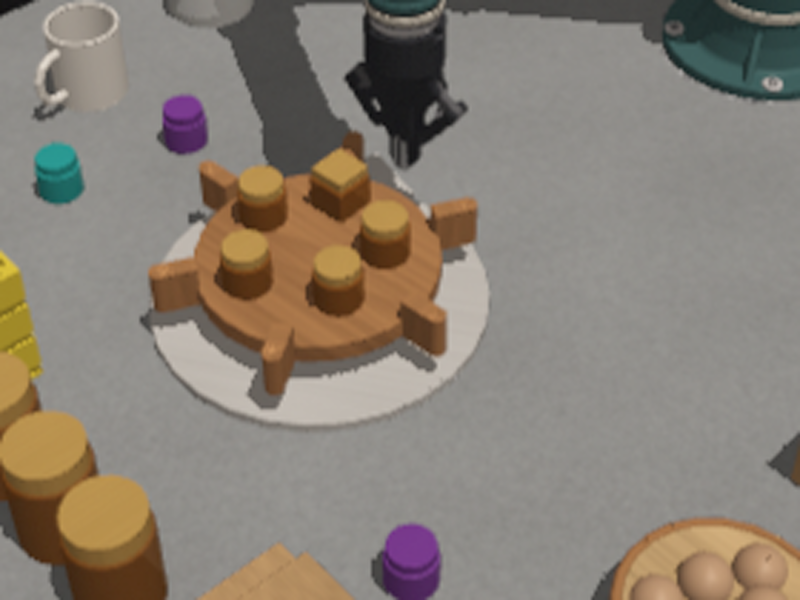

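>>> move_arm(targets=[[0,0,-30,0,0,0,0],[0,0,-80,0,0,0,0],[0,0,-130,0,0,0,0],[0,0,-170,0,0,0,0],[0,50,-180,-10,0,0,0],[0,110,-180,-30,0,0,0],[0,170,-180,-45,0,0,0],[0,230,-180,-60,0,0,0],[0,290,-180,-80,0,0,0],[0,340,-180,-90,0,0,0],[0,390,-180,-90,0,0,0],[0,440,-180,-90,0,0,0],[0,440,-180,-90,0,0,0]])

```text
time_s: 13.3
position: [464.6, 402.4, 247.3]
eef_rot: [-1.572, -0.005, 1.842]
force: [0.4, -1.3, -0.1]
grip_width: 0.001
```

```bash
python3 - <<'E'
from h import *
import cv2
s=env.observe();print(s["time_s"],s["position"])
t=env.camera("top")[:,:,::-1];s=env.camera("scene")[:,:,::-1]
cv2.imwrite("pics/top6.png",t)
cv2.imwrite("pics/tz6.png",cv2.resize(t[125:265,215:355],None,fx=4.2,fy=4.2,interpolation=cv2.INTER_CUBIC))
cv2.imwrite("pics/sz6.png",cv2.resize(s[140:350,150:430],(800,600),interpolation=cv2.INTER_CUBIC))
E
```

```text
13.3 [464.56378908 402.44861061 247.27868734]
```

View pics/top6.png

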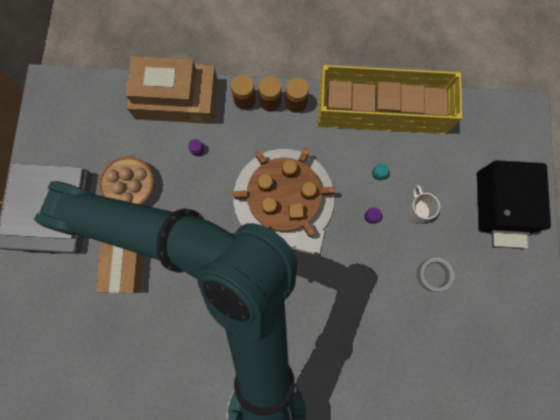

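View pics/tz6.png

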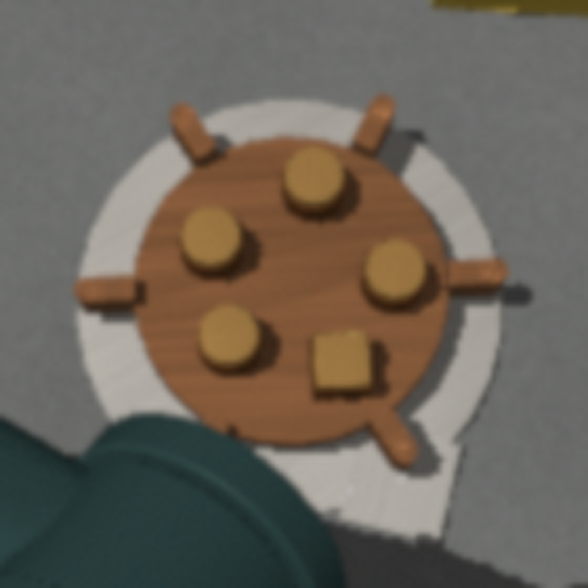

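View pics/sz6.png

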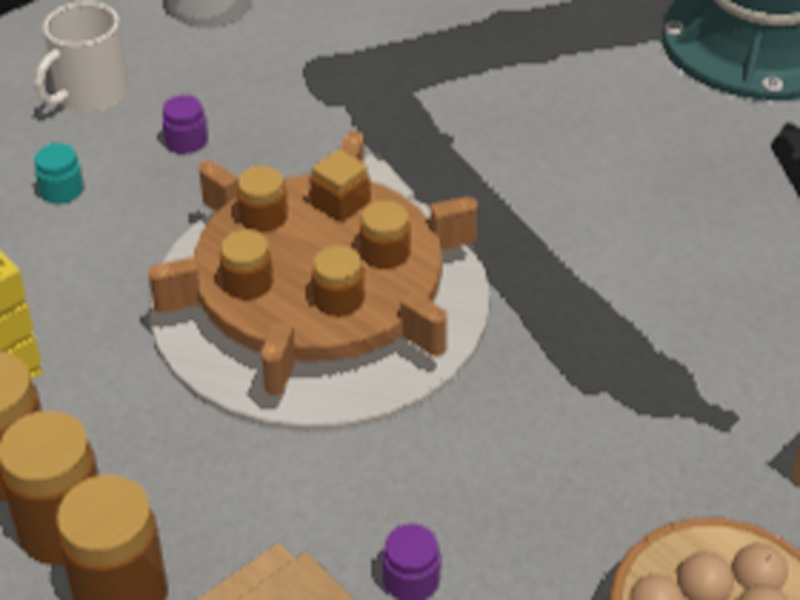

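```bash
python3 - <<'E'
from h import *
Z=lambda u,v:(215+(u+.5)/4.2-.5,125+(v+.5)/4.2-.5)
k=800/280
S=lambda u,v:(150+u/k,140+v/k)
c=np.array([635,-13]);n=np.array([461.4,-132.5])-c;n/=np.hypot(*n)
for name,w in [("top",px2w("top",*Z(343,360),110)),("scene",px2w("scene",*S(338,170),110))]:
    d=w[:2]-c;print(name,w,np.hypot(*d),np.degrees(np.arctan2(d[1],d[0]))%360,"along",d@n,"side",n[0]*d[1]-n[1]*d[0])
print(np.degrees(np.arctan2(n[1],n[0]))%360)
T=[px2w("top",*Z(*p),84)[:2] for p in [(184,112),(383,103),(500,271),(408,455),(85,290)]]
for w in T: d=w-c;print(np.hypot(*d),np.degrees(np.arctan2(d[1],d[0]))%360)
# jar fit: other jars in both views
J=[px2w("top",*Z(*p),110)[:2] for p in [(343,360),(229,335),(212,238),(315,180),(396,270)]];print(np.array(J).round(1),np.mean(J,0))
J2=[px2w("scene",*S(*p),110)[:2] for p in [(339,170),(384,217),(337,266),(244,250),(262,187)]];print(np.array(J2).round(1),np.mean(J2,0))
for p in [(440,541)]:print(px2w("top",*Z(*p),12))
E
```

```text
top [573.66607819 -52.05764741 110.        ] 72.71416496565645 212.48912108561873 along 72.66749069087345 side -2.6049152278952263
scene [582.45715732 -46.4684698  110.        ] 62.29677991077646 212.4961117233224 along 62.25706424795487 side -2.2241264527314364
214.5421267253739
146.40025141401136 34.98065438053606
147.66525618232117 336.1759695204408
149.01839926148597 275.6516524859661
149.8633777085976 216.17021496436695
146.28424228129154 96.34854774118234
[[573.7 -52.1]
 [586.7  27.6]
 [655.3  43.7]
 [701.6 -26.1]
 [639.7 -85.8]] [631.38008878 -18.53842755]
[[581.8 -45.8]
 [593.1  30.6]
 [664.7  50.8]
 [712.8 -19. ]
 [649.7 -74.7]] [640.40110087 -11.62179643]
[ 462.89881148 -132.43385609   12.        ]
```

```bash
python3 - <<'E'
from h import *
import cv2
s=env.camera("scene")[:,:,::-1]
a=cv2.imread("pics/scene0.png")
o=lambda i:cv2.resize(i,(800,600)) 
cv2.imwrite("pics/sc7.png",np.hstack([cv2.resize(a,(400,300)),cv2.resize(s,(400,300))]))
cv2.imwrite("pics/nose.png",cv2.resize(np.hstack([a[170:290,190:330],s[170:290,190:330]]),(800,343),interpolation=cv2.INTER_CUBIC))
print(env.observe()["force"],env.observe()["joint_velocities"].round(4))
for z in[0,12]:print((w2px("scene",[462,-132.5,z])-[190,170])*800/280)
E
```

```text
[ 0.46479144 -1.05695954 -0.50878592] [ 0.0232 -0.0041  0.0126  0.0027 -0.0035 -0.0022 -0.0036]
[262.93541798  73.71595363]
[262.76178522  64.9041425 ]
```

View pics/sc7.png

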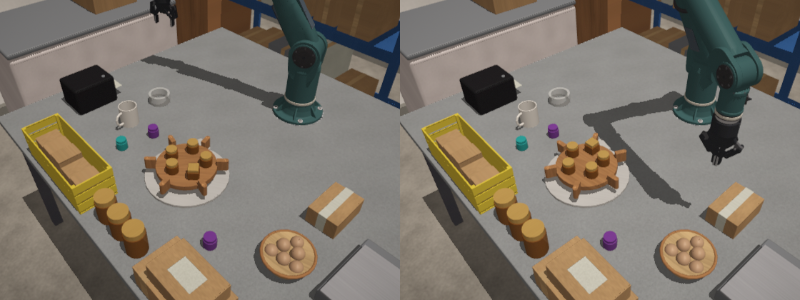

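View pics/nose.png

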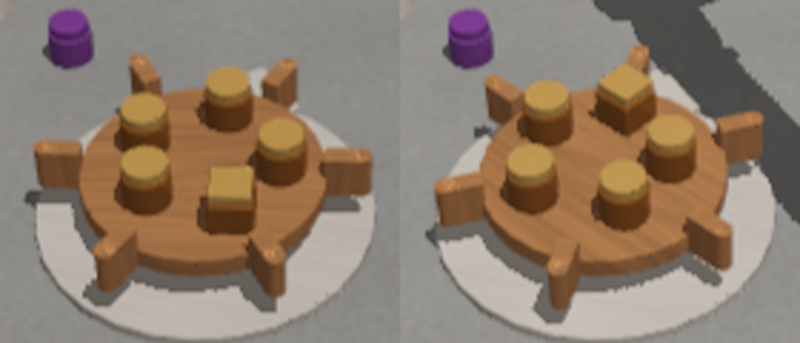

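```bash
python3 -c "
from station import env
print(env.observe()['time_s'],env.hand_in())"
```

```text
the job is handed in; nothing more can be done
13.45 None
```

I turned the tray about 140° anticlockwise until the square jar stood at the front, in line with the nose, then lifted the fingers clear and handed in at 13.45 s. I pushed one tab with the shut fingertips, at about 0.4 rad/s, and never needed to touch a jar.

- **Jar position:** The top and scene views both put the square jar at 212.5° against the nose's 214.5°. That is about 2.5 mm off the line, against the 12 mm allowed, and 62–73 mm out on the front side.
- **Where the views disagreed:** The two cameras differed by about 10 mm on where the jar lids stand. Measured from the mean of the five jars instead of the axis, the sideways error is nearer 5 mm, still inside the limit. The nose tip worked out from the top view matched the scene view to about a pixel.
- **Rest of the scene:** All five jars looked upright. By eye, the mug, tape roll, parcel and egg basket in the last picture stood where they did at the start; I did not measure them. The jar tops did not shift between the pictures before and after the fingers were lifted away. The fingers were about 247 mm above the counter, clear of everything.
- **Wrist force:** It still read about 1 N at the end, though nothing in the last pictures was touching the arm. It was probably the arm settling, and I did not wait longer to confirm it.

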